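# Find the loaded battery box and fit it in the camera case

### The arm

A 6-joint arm with a two-finger parallel gripper is mounted at the origin on the work surface. World frame = base frame: x ahead of the robot, y to its left, z up, the work surface at z = 0. Lengths are in m, angles in rad, forces in N, time in s.
With the tool pointing down it reaches from about 0.35 to 0.85 m from the base axis. Payload 8.1 kg.
Tool frame: the origin (TCP) lies at the very end of the fingers, on their centre line; the grasp point (between the pads) lies 19 mm behind it (env.tcp_to_grasp is the distance from the TCP to the grasp point, in m); z points along the fingers, y is the line along which they close (so a half turn about z gives the same grasp; the last joint's range is limited). The gripper opens to 93 mm and grips with 3 to 60 N. Pads are 15 mm wide; open, the fingers measure 128 mm over their backs; the gripper's body (75 mm by 188 mm) begins 65 mm behind the grasp point.
Start: joints at [-1.194, 0.13, 1.488, -0, 1.523, -0.085], TCP at [0.267, -0.537, 0.219] pointing down, gripper open.
Joint ranges: [-2.96, 2.96], [-0.89, 2.26], [0.02, 2.5], [-1.34, 4.48], [0, 2.73], [-2.66, 2.66]. Speed limits (rad/s): [2.39, 2.39, 2.79, 3.14, 3.14, 3.14].

### API

Orientations are given as a 3x3 rotation matrix whose columns are the frame's x, y, z axes.
In Python, from plant import env gives the robot as it stands.
- The arm moves only by the tool move_arm, never from a script. Its argument "moves" is a list of rows, each a list of 3 entries, a list of its own where there are three numbers: the opening, from 0 (shut) to 1 (fully open), then the shift along the tool's x, y, z in cm, then the turn, a rotation vector about the tool's x, y, z in rad. In form: [[fingers, [x, y, z], [wx, wy, wz]], ...]. A call has 1 to 12 rows; each row is the pose to reach, as a shift and turn from the pose commanded when the call began, along the tool's axes at that moment; what a row does not reach only later rows make up. A row lasts 1/10 s, in which the tool goes at most 50 mm and 8.59 degrees, less where a joint would pass 70% of its speed; a pose out of reach is approached as far as the arm can. A call with a gripper value outside its range is refused whole. The fingers move at their own pace and stop on an object; "squeeze" is the grip in N (left out, the last holds). Time passes only in rows, so rows that repeat a pose let the fingers close. It gives the time, the measured TCP pose, the force, the opening and the grip force at its end, in the units of the state.
- env.observe(): the state, without advancing time (a new reading comes with each control period).
- env.read_camera(name): name is "scene" or "top" or "wrist"; returns (picture, depth): 400x640x3 uint8, blue, green, red; 400x640 float32, m along the optical axis (not along the pixel's ray), 0 where there is no reading.
- env.get_calibration(name): a dict with "vfov" (degrees; the focal length in pixels is half the picture's height over the tangent of half this angle, whatever the lens; pixels are square), "cx", "cy" (the principal point, pixels), "position" and "attitude" of the camera in the world. Camera axes: x right, y down, z forward; pixel columns grow to the right and rows downward; lengths in m; the calibration is good to about 2 mm. A picture is of the moment at which its call begins: read the wrist's pose just before it. get_calibration takes no time and is no camera call; for the wrist camera it gives the pose at the moment of the call.
- env.job_done(): hands the job in; it is judged then, once.
The state is a dict: "time": time; "qpos": joint angles; "qd": joint speeds; "joint_efforts": joint torques, N m; "tool_pos": TCP position; "tcp_rot": TCP orientation; "wrist_force": force on the tool from outside, world axes, zero at the start; "wrist_torque": the same for the moment, N m; "finger_gap": opening from 0.0 (shut) to 1.0 (fully open); "grasp_force": force on a finger pad.
Only numpy, scipy, OpenCV 4.12 (cv2) and the standard library are available. Lean on these libraries where they do the work, as an engineer would, in place of code of your own. Each camera call takes 0.05 s, during which the arm holds its last target. There are 200 camera calls.

### The job

One of the four identical battery boxes on the bench is loaded with cells and the other three are empty: lift them to find the heavy one, and set that one down flat in the battery bay of the open camera case without dropping it. Put the empty boxes back upright where they stood, tip none of them over, and leave everything else on the bench alone.

Things in the scene. Friction and masses are not known exactly. Their poses are not given: they have to be found in the camera images.
- box_a: battery box: a closed box 98 mm long (its x), 52 mm wide (its y) and 56 mm high: charcoal body, grey lid with a yellow blank label, an orange clip on each end. Origin: centre of its underside; z up. Starts flat on the bench. An empty box weighs 0.15 to 0.17 kg, the loaded one 0.43 to 0.60 kg; which one is loaded changes every time, whatever the name.
- box_b: battery box: a closed box 98 mm long (its x), 52 mm wide (its y) and 56 mm high: charcoal body, grey lid with a yellow blank label, an orange clip on each end. Origin: centre of its underside; z up. Starts flat on the bench. An empty box weighs 0.15 to 0.17 kg, the loaded one 0.43 to 0.60 kg; which one is loaded changes every time, whatever the name.
- box_c: battery box: a closed box 98 mm long (its x), 52 mm wide (its y) and 56 mm high: charcoal body, grey lid with a yellow blank label, an orange clip on each end. Origin: centre of its underside; z up. Starts flat on the bench. An empty box weighs 0.15 to 0.17 kg, the loaded one 0.43 to 0.60 kg; which one is loaded changes every time, whatever the name.
- box_d: battery box: a closed box 98 mm long (its x), 52 mm wide (its y) and 56 mm high: charcoal body, grey lid with a yellow blank label, an orange clip on each end. Origin: centre of its underside; z up. Starts flat on the bench. An empty box weighs 0.15 to 0.17 kg, the loaded one 0.43 to 0.60 kg; which one is loaded changes every time, whatever the name.
- bay (a point): centre of the floor of the battery bay, a recess with a dark rubber floor in the case's white deck: 116 mm long (its x) by 70 mm wide (its y), 22 mm deep, floor 93 mm above the bench. A box lies in it either way round with 9 mm to spare each side, 34 mm proud of the deck. Within 45 mm of its edges nothing stands more than 10 mm above the deck.
- case: the open black camera case, fixed to the bench: 400 mm (its x) by 300 mm (its y), rim 130 mm and white deck 115 mm above the bench; the open lid with a monitor stands up from its -y edge to about 460 mm. Origin: centre of its underside; axes parallel to the bay's. +y rim: 83 mm from the bay's centre; a camera head 60 mm high on the deck: 115 mm to -y of it.
- mug: white mug, 82 mm across, 95 mm high, handle at its +y; origin: centre of its underside. To be left alone.
- spray: blue spray can with white cap, 52 mm across, 165 mm high; origin: centre of its underside. To be left alone.
- glue: small blue glue bottle, 28 mm across, 75 mm high, standing among the battery boxes; origin: centre of its underside. To be left alone.
- screwdriver: screwdriver with red handle, 190 mm long, lying along its x with the blade to +x, less than 35 mm high. To be left alone.
- pliers: pliers with yellow handles, about 190 mm long, lying along its x with the jaws to +x, 13 mm high. To be left alone.

How it is judged:
At the end, for the whole second after the job is handed in: The loaded battery box lies at rest on the floor of the battery bay, flat (within 0.08 rad) and within 20 mm of the bay's centre, pressing on the case with its own weight of more than 3.2 N; each of the three empty boxes stands upright (within 0.08 rad) and within 40 mm of where it started (((contact force between box_a and case above 3.2 N and z of box_a in the frame of bay between -0.006 and 0.006 m and horizontal distance between box_a and bay below 0.02 m and angle between each of box_a, box_b, box_c, box_d's own z axis and vertical below 0.08 rad and linear speed of box_a below 0.02 m/s and distance of each of box_b, box_c, box_d from where it was at the start of the episode below 0.04 m) or (contact force between box_b and case above 3.2 N and z of box_b in the frame of bay between -0.006 and 0.006 m and horizontal distance between box_b and bay below 0.02 m and angle between each of box_b, box_a, box_c, box_d's own z axis and vertical below 0.08 rad and linear speed of box_b below 0.02 m/s and distance of each of box_a, box_c, box_d from where it was at the start of the episode below 0.04 m) or (contact force between box_c and case above 3.2 N and z of box_c in the frame of bay between -0.006 and 0.006 m and horizontal distance between box_c and bay below 0.02 m and angle between each of box_c, box_a, box_b, box_d's own z axis and vertical below 0.08 rad and linear speed of box_c below 0.02 m/s and distance of each of box_a, box_b, box_d from where it was at the start of the episode below 0.04 m) or (contact force between box_d and case above 3.2 N and z of box_d in the frame of bay between -0.006 and 0.006 m and horizontal distance between box_d and bay below 0.02 m and angle between each of box_d, box_a, box_b, box_c's own z axis and vertical below 0.08 rad and linear speed of box_d below 0.02 m/s and distance of each of box_a, box_b, box_c from where it was at the start of the episode below 0.04 m))); the robot touches nothing.
It fails at once if a battery box is dropped (falls free of the fingers at more than 0.6 m/s) ((linear speed of box_a above 0.6 m/s and contact force between box_a and the fingers below 0.05 N) or (linear speed of box_b above 0.6 m/s and contact force between box_b and the fingers below 0.05 N) or (linear speed of box_c above 0.6 m/s and contact force between box_c and the fingers below 0.05 N) or (linear speed of box_d above 0.6 m/s and contact force between box_d and the fingers below 0.05 N)).
It fails at once if a battery box is tipped over by more than about 40 degrees (angle between any of box_a, box_b, box_c, box_d's own z axis and vertical above 0.7 rad).
It fails at once if the mug, spray can, glue bottle, screwdriver or pliers is shifted by more than 30 mm (distance of any of mug, spray, glue, screwdriver, pliers from where it was at the start of the episode above 0.03 m).
It also fails if it takes over 67 s, if anything falls off the work surface, if the arm or the gripper's body presses on something with over 40 N, if the wrist force passes 120 N, or if a joint passes its speed limit or range.

## Working session

There is one attempt and no reset: what is moved stays moved. The work goes in short steps, Python scripts to look and compute and a tool call to move; the robot and the scene stay as the last step left them, time stands still between calls to the robot, and variables do not carry over. Pictures are saved under pics/ and viewed, at most 10 in all, crops included, and the job is handed in when it is done.

Besides the shell and the picture viewer there is one more tool, called after "Emit:" as name([rows], argument=value, ...), one row to a line, values as JSON. move_arm: Moves the arm, as the interface text tells. Its arguments: {"type":"object","properties":{"moves":{"type":"array"},"squeeze":{"type":"number"}},"required":["moves"]}

```bash
mkdir -p pics; cat > h.py <<'E'
import numpy as np,cv2
from plant import env
def cam(n):
    c=env.get_calibration(n); p,d=env.read_camera(n); return c,p,d
def K(c): return 200/np.tan(np.radians(c['vfov'])/2)
def pts(c,d):
    f=K(c); v,u=np.mgrid[:400,:640]
    P=np.stack([(u-c['cx'])/f*d,(v-c['cy'])/f*d,d],-1)
    return P@np.array(c['attitude']).T+np.array(c['position'])
E
python3 - <<'E'
from h import *
for n in('top','scene'):
    c,p,d=cam(n); cv2.imwrite(f'pics/{n}0.png',p); np.savez(f'{n}0.npz',p=p,d=d,X=pts(c,d)); print(n,c)
s=env.observe(); print(s)
E
```

```text
top {'vfov': 50.99362295621967, 'cx': 319.56356332519897, 'cy': 200.67093760625548, 'position': array([0.48899363, 0.0056351 , 1.00741904]), 'attitude': array([[ 0.01083386, -0.98858934,  0.15024558],
       [-0.99946336, -0.01535085, -0.02893691],
       [ 0.03091311, -0.14985146, -0.98822514]])}
scene {'vfov': 43.897157881374206, 'cx': 323.7254607964068, 'cy': 201.5080136340324, 'position': array([1.07051193, 0.64525931, 0.90802149]), 'attitude': array([[-0.80854956,  0.41997923, -0.41214688],
       [ 0.58841192,  0.58226048, -0.56102062],
       [ 0.00435983, -0.69612512, -0.71790724]])}
{'time': 0.1, 'qpos': array([-1.19440630e+00,  1.31066842e-01,  1.48914126e+00,  3.13177730e-05,
        1.52298684e+00, -8.53788655e-02]), 'qd': array([ 3.58594153e-04, -2.02873998e-04, -4.27824162e-03, -5.08420932e-04,
        7.83922160e-04,  2.65008604e-05]), 'joint_efforts': array([ 1.82370317e-03, -5.61342716e+01, -4.93094873e+01,  7.70314015e-02,
        2.92333681e-02, -1.18564887e-05]), 'tool_pos': array([ 0.26717954, -0.5366784 ,  0.21771956]), 'tcp_rot': array([[ 8.95266525e-01,  4.45530622e-01, -5.59852257e-04],
       [ 4.45530943e-01, -8.95265282e-01,  1.50161831e-03],
       [ 1.67800650e-04, -1.59378011e-03, -9.99998716e-01]]), 'wrist_force': array([-0.49408896,  0.23806485, -0.20282652]), 'wrist_torque': array([ 0.0124483 ,  0.01301587, -0.04145881]), 'grasp_force': 0.0, 'finger_gap': 0.9987716316216022}
```

View pics/top0.png

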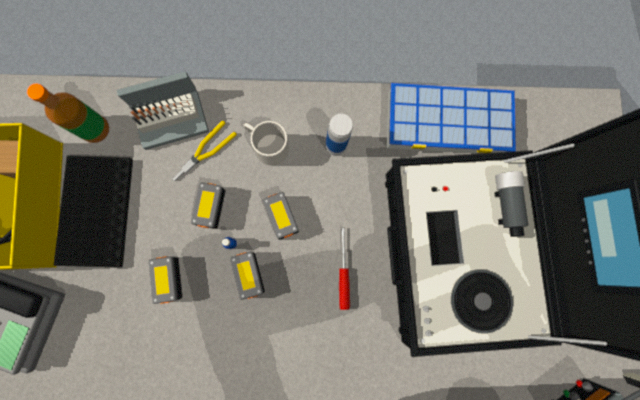

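View pics/scene0.png

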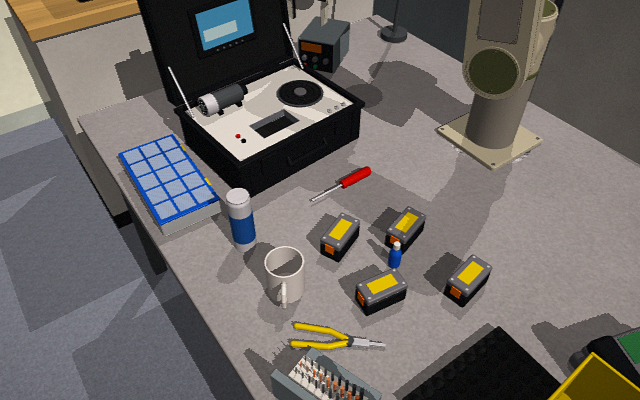

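Top view: boxes at (208,205), (281,215), (164,280), (247,275), with the glue at (229,243). The bay is at (444,237) and the screwdriver at (344,270). The scene view agrees. Next I'll measure poses from depth.

```bash
python3 - <<'E'
from h import *
z=np.load('top0.npz');X=z['X'];d=z['d']
for u,v in[(208,205),(281,215),(164,280),(247,275)]:
    m=np.zeros((400,640),np.uint8); 
    m[(X[...,2]>.046)&(X[...,2]<.066)&(d>0)]=1
    n,l=cv2.connectedComponents(m); k=l[v,u]; P=X[l==k]
    r=cv2.minAreaRect((P[:,:2]*1000).astype(np.float32)); b=cv2.boxPoints(r); e=[b[1]-b[0],b[2]-b[1]]; e=max(e,key=np.linalg.norm)
    print(u,v,len(P),np.round(r[0]),np.round(r[1]),'long axis deg',np.degrees(np.arctan2(e[1],e[0]))%180,'z',np.median(P[:,2]))
print('glue');P=X[235:252,218:240].reshape(-1,3);P=P[P[:,2]>.03];print(np.round(P.min(0),3),np.round(P.max(0),3),np.round(np.median(P,0),3))
# bay floor
m=((X[...,2]>.085)&(X[...,2]<.101)&(d>0)).astype(np.uint8)
n,l=cv2.connectedComponents(m); k=l[237,444];P=X[l==k];print(k,X[237,444],len(P))
r=cv2.minAreaRect((P[:,:2]*1000).astype(np.float32));b=cv2.boxPoints(r);print('bay',r,b.round())
# dark outline from deck plane
g=z['p'].max(2); m=((g<90)).astype(np.uint8); n,l=cv2.connectedComponents(m);k=l[237,444];vv,uu=np.where(l==k);print(len(vv))
c=env.get_calibration('top');f=K(c);R=np.array(c['attitude']);o=np.array(c['position'])
q=np.stack([(uu-c['cx'])/f,(vv-c['cy'])/f,np.ones(len(uu))],-1)@R.T
P=o+q*((.115-o[2])/q[:,2])[:,None];r=cv2.minAreaRect((P[:,:2]*1000).astype(np.float32));print('rim at deck',r,cv2.boxPoints(r).round())
for v in range(150,330,20): print(v,np.round(X[v,425:480:6,2],3))
# case heights
for u,v in[(430,190),(440,300),(400,250),(395,200)]: print(u,v,X[v,u])
p=cv2.resize(z['p'][140:310,130:300],(680,680)[:2]); 
cr=np.hstack([cv2.resize(z['p'][170:310,130:300],None,fx=2.3,fy=2.3,interpolation=2),cv2.resize(z['p'][170:310,370:540],None,fx=2.3,fy=2.3,interpolation=2)]);cv2.imwrite('pics/crop1.png',cr);print(cr.shape)
E
```

```text
208 205 1015 [622. 237.] [ 54. 102.] long axis deg 170.77367 z 0.05683422341898836
281 215 986 [601.  68.] [102.  52.] long axis deg 22.816008 z 0.056748672101155584
164 280 1107 [453. 325.] [102.  53.] long axis deg 9.635156 z 0.056811445516403714
247 275 1066 [464. 140.] [102.  53.] long axis deg 16.473055 z 0.056784100730107256
glue
[0.523 0.171 0.034] [0.548 0.198 0.079] [0.535 0.181 0.052]
43 [ 0.55122552 -0.29426263  0.09713515] 1534
bay ((550.8247680664062, -291.8204345703125), (115.06869506835938, 63.7332878112793), 4.9075517654418945) [[ 491. -265.]
 [ 496. -328.]
 [ 611. -319.]
 [ 605. -255.]]
1488
rim at deck ((549.5613403320312, -286.84844970703125), (112.36616516113281, 62.79572677612305), 3.9712884426116943) [[ 491. -259.]
 [ 496. -322.]
 [ 608. -314.]
 [ 603. -252.]]
150 [0.007 0.009 0.013 0.016 0.02  0.019 0.024 0.024 0.031 0.05 ]
170 [0.115 0.117 0.116 0.114 0.117 0.117 0.116 0.116 0.116 0.116]
190 [0.115 0.117 0.116 0.116 0.117 0.116 0.115 0.118 0.116 0.119]
210 [0.117 0.115 0.116 0.116 0.111 0.105 0.114 0.118 0.116 0.116]
230 [0.117 0.091 0.093 0.094 0.094 0.092 0.118 0.115 0.116 0.116]
250 [0.116 0.093 0.096 0.093 0.094 0.094 0.115 0.114 0.116 0.115]
270 [0.115 0.119 0.115 0.116 0.118 0.114 0.116 0.117 0.12  0.119]
290 [0.115 0.118 0.116 0.116 0.116 0.12  0.121 0.125 0.121 0.126]
310 [0.12  0.118 0.116 0.115 0.116 0.12  0.121 0.122 0.124 0.122]
430 190 [ 0.65194947 -0.26107218  0.11493067]
440 300 [ 0.41806867 -0.2749282   0.11654421]
400 250 [ 0.52102864 -0.19209533  0.11858512]
395 200 [ 0.62819628 -0.18328344  0.11809873]
(322, 782, 3)
```

View pics/crop1.png

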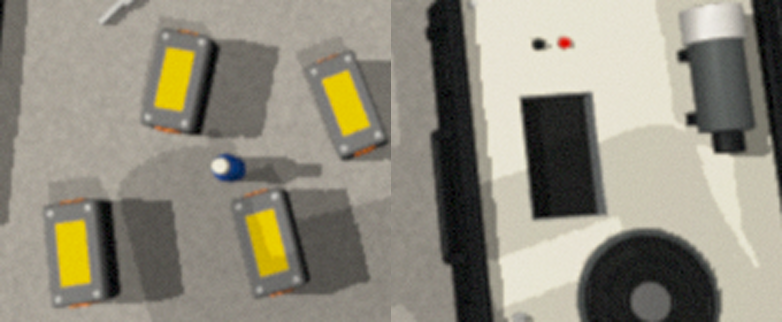

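Left crop: four box lids, with the glue at (228,166) between them. Right crop: the bay's outline at deck level has corners (522,97), (590,92), (605,213), (535,218). I'll compute the bay centre, check the height clearances, and set up a move helper.

```bash
cat >> h.py <<'E'
from scipy.spatial.transform import Rotation as Ro
def go(*targets):
    "targets: (x,y,z,yawdeg) -> shift cm and turn in present tool axes"
    s=env.observe();p=np.array(s['tool_pos']);R=np.array(s['tcp_rot'])
    print('t',round(s['time'],2),'p',p.round(4),'F',np.round(s['wrist_force'],2),'gap',round(s['finger_gap'],3),'grip',round(s['grasp_force'],1))
    for x,y,z,w in targets:
        a=np.radians(w);c,q=np.cos(a),np.sin(a)
        T=np.array([[c,q,0],[q,-c,0],[0,0,-1]])
        d=np.array([x,y,z])-p
        print((x,y,z,w),'shift',(R.T@d*100).round(2),'turn',Ro.from_matrix(R.T@T).as_rotvec().round(3),'rows>=',round(np.linalg.norm(d)/.05,1))
E
python3 - <<'E'
from h import *
z=np.load('top0.npz');X=z['X']
c=env.get_calibration('top');f=K(c);R=np.array(c['attitude']);o=np.array(c['position'])
uv=np.array([(522,97),(590,92),(605,213),(535,218)],float);uu=370+(uv[:,0]-391)/2.3;vv=170+uv[:,1]/2.3
q=np.stack([(uu-c['cx'])/f,(vv-c['cy'])/f,np.ones(4)],-1)@R.T
P=o+q*((.115-o[2])/q[:,2])[:,None];print(P.round(3),P.mean(0))
zz=np.load('scene0.npz')['X']
for A in(X,zz):
  for lo in(.15,.25,.35):
    m=(A[...,2]>lo)&(A[...,1]<-.1)&(A[...,0]>.2)&(A[...,0]<.9); 
    for y in np.arange(-.6,-.1,.05):
        k=m&(abs(A[...,1]-y)<.025)
        if k.sum(): print(lo,round(y,2),k.sum(),A[k][:,0].min().round(3),A[k][:,0].max().round(3))
go((.28,-.30,.24,10),(.34,-.05,.24,16.5),(.464,.14,.12,16.5),(.464,.14,.028,16.5))
E
```

```text
[[ 0.603 -0.253  0.115]
 [ 0.609 -0.318  0.115]
 [ 0.496 -0.327  0.115]
 [ 0.491 -0.262  0.115]] [ 0.54971207 -0.29004921  0.115     ]
0.15 -0.6 176 0.281 0.303
0.15 -0.55 10181 0.291 0.731
0.15 -0.5 7968 0.253 0.739
0.15 -0.45 584 0.347 0.724
0.15 -0.4 939 0.551 0.685
0.25 -0.6 15 0.287 0.3
0.25 -0.55 6775 0.291 0.731
0.25 -0.5 3711 0.282 0.739
0.35 -0.55 499 0.57 0.731
0.35 -0.5 191 0.621 0.739
0.15 -0.6 95 0.281 0.307
0.15 -0.55 5225 0.288 0.744
0.15 -0.5 5411 0.232 0.743
0.15 -0.45 201 0.239 0.726
0.15 -0.4 488 0.551 0.689
0.25 -0.6 38 0.286 0.307
0.25 -0.55 3523 0.292 0.744
0.25 -0.5 2399 0.232 0.743
0.25 -0.45 43 0.239 0.277
0.35 -0.55 803 0.545 0.744
0.35 -0.5 157 0.618 0.743
t 0.1 p [ 0.2672 -0.5367  0.2177] F [-0.49  0.24 -0.2 ] gap 0.999 grip 0.0
(0.28, -0.3, 0.24, 10) shift [ 11.69 -20.62  -2.19] turn [-0.002  0.     0.287] rows>= 4.8
(0.34, -0.05, 0.24, 16.5) shift [ 28.2  -40.33  -2.16] turn [-0.002 -0.     0.174] rows>= 9.9
(0.464, 0.14, 0.12, 16.5) shift [ 47.77 -51.8    9.86] turn [-0.002 -0.     0.174] rows>= 14.2
(0.464, 0.14, 0.028, 16.5) shift [ 47.77 -51.78  19.06] turn [-0.002 -0.     0.174] rows>= 14.6
```

Emit:
move_arm([
  [1,[5.8,-10.3,-1.1],[0,0,0.14]],
  [1,[11.7,-20.6,-2.2],[0,0,0.287]],
  [1,[11.7,-20.6,-2.2],[0,0,0.287]],
  [1,[11.7,-20.6,-2.2],[0,0,0.287]],
  [1,[11.7,-20.6,-2.2],[0,0,0.287]],
  [1,[28.2,-40.3,-2.2],[0,0,0.174]],
  [1,[28.2,-40.3,-2.2],[0,0,0.174]],
  [1,[28.2,-40.3,-2.2],[0,0,0.174]],
  [1,[28.2,-40.3,-2.2],[0,0,0.174]],
  [1,[28.2,-40.3,-2.2],[0,0,0.174]],
  [1,[28.2,-40.3,-2.2],[0,0,0.174]],
  [1,[28.2,-40.3,-2.2],[0,0,0.174]],
], squeeze=30)

```text
time: 1.3
tool_pos: [0.3403, -0.0493, 0.2404]
tcp_rot: [[0.957, 0.289, -0.0], [0.289, -0.957, -0.0], [-0.0, 0.0, -1.0]]
wrist_force: [-0.2, -0.4, 0.2]
finger_gap: 0.999
grasp_force: 0.0
```

```bash
python3 -c "
from h import *
go((.464,.14,.12,16.5),(.464,.14,.028,16.5))"
```

```text
t 1.3 p [ 0.3403 -0.0493  0.2404] F [-0.2  -0.42  0.23] gap 0.999 grip 0.0
(0.464, 0.14, 0.12, 16.5) shift [ 17.31 -14.56  12.04] turn [0.    0.    0.005] rows>= 5.1
(0.464, 0.14, 0.028, 16.5) shift [ 17.31 -14.56  21.24] turn [0.    0.    0.005] rows>= 6.2
```

Emit:
move_arm([
  [1,[17.3,-14.6,10.5],[0,0,0]],
  [1,[17.3,-14.6,10.5],[0,0,0]],
  [1,[17.3,-14.6,10.5],[0,0,0]],
  [1,[17.3,-14.6,10.5],[0,0,0]],
  [1,[17.3,-14.6,10.5],[0,0,0]],
  [1,[17.3,-14.6,10.5],[0,0,0]],
  [1,[17.3,-14.6,10.5],[0,0,0]],
  [1,[17.3,-14.6,14],[0,0,0]],
  [1,[17.3,-14.6,17.5],[0,0,0]],
  [1,[17.3,-14.6,20],[0,0,0]],
  [1,[17.3,-14.6,21.2],[0,0,0]],
  [1,[17.3,-14.6,21.2],[0,0,0]],
])

```text
time: 2.5
tool_pos: [0.4642, 0.1365, 0.0284]
tcp_rot: [[0.96, 0.282, -0.001], [0.282, -0.96, -0.001], [-0.001, 0.0, -1.0]]
wrist_force: [0.0, -0.2, -0.5]
finger_gap: 1.002
grasp_force: 0.0
```

Emit:
move_arm([
  [0.3,[0,0,0],[0,0,0]],
  [0.3,[0,0,0],[0,0,0]],
  [0.3,[0,0,0],[0,0,0]],
  [0.3,[0,0,0],[0,0,0]],
  [0.3,[0,0,0],[0,0,0]],
  [0.3,[0,0,0],[0,0,0]],
])

```text
time: 3.1
tool_pos: [0.4649, 0.1387, 0.0289]
tcp_rot: [[0.959, 0.284, 0.0], [0.284, -0.959, 0.0], [0.0, -0.0, -1.0]]
wrist_force: [-1.2, 1.6, 3.7]
finger_gap: 0.561
grasp_force: 30.0
```

Emit:
move_arm([
  [0.3,[0,0,-1],[0,0,0]],
  [0.3,[0,0,-2.5],[0,0,0]],
  [0.3,[0,0,-4],[0,0,0]],
  [0.3,[0,0,-4],[0,0,0]],
  [0.3,[0,0,-4],[0,0,0]],
  [0.3,[0,0,-4],[0,0,0]],
])

```text
time: 3.7
tool_pos: [0.464, 0.1383, 0.0678]
tcp_rot: [[0.959, 0.284, -0.001], [0.284, -0.959, -0.0], [-0.001, -0.0, -1.0]]
wrist_force: [0.1, -0.8, -1.7]
finger_gap: 0.558
grasp_force: 30.0
```

Only 1.7 N, so this one is empty. I'll put it back.

Emit:
move_arm([
  [0.3,[0,0,1.5],[0,0,0]],
  [0.3,[0,0,3],[0,0,0]],
  [0.3,[0,0,3.8],[0,0,0]],
  [0.3,[0,0,3.9],[0,0,0]],
  [0.3,[0,0,3.9],[0,0,0]],
  [1,[0,0,3.9],[0,0,0]],
  [1,[0,0,3.9],[0,0,0]],
  [1,[0,0,3.9],[0,0,0]],
  [1,[0,0,3.9],[0,0,0]],
  [1,[0,0,1],[0,0,0]],
  [1,[0,0,-4],[0,0,0]],
  [1,[0,0,-5],[0,0,0]],
])

```text
time: 4.9
tool_pos: [0.4681, 0.139, 0.1245]
tcp_rot: [[0.959, 0.284, 0.008], [0.284, -0.959, 0.002], [0.008, 0.001, -1.0]]
wrist_force: [0.3, 0.6, 1.1]
finger_gap: 0.993
grasp_force: 0.0
```

```bash
python3 -c "
from h import *
go((.453,.325,.12,9.6),(.453,.325,.028,9.6))"
```

```text
t 4.9 p [0.4681 0.139  0.1245] F [0.34 0.59 1.11] gap 0.993 grip 0.0
(0.453, 0.325, 0.12, 9.6) shift [  3.83 -18.26   0.47] turn [ 0.    -0.008  0.12 ] rows>= 3.7
(0.453, 0.325, 0.028, 9.6) shift [  3.75 -18.27   9.67] turn [ 0.    -0.008  0.12 ] rows>= 4.2
```

Emit:
move_arm([
  [1,[4.2,-18.2,0],[0,0,0.12]],
  [1,[4.2,-18.2,0],[0,0,0.12]],
  [1,[4.2,-18.2,0],[0,0,0.12]],
  [1,[4.2,-18.2,0],[0,0,0.12]],
  [1,[4.2,-18.2,0],[0,0,0.12]],
  [1,[4.2,-18.2,0],[0,0,0.12]],
  [1,[4.2,-18.2,3],[0,0,0.12]],
  [1,[4.2,-18.2,6],[0,0,0.12]],
  [1,[4.2,-18.2,8.5],[0,0,0.12]],
  [1,[4.2,-18.2,9],[0,0,0.12]],
  [1,[4.2,-18.2,9],[0,0,0.12]],
  [1,[4.2,-18.2,9],[0,0,0.12]],
])

```text
time: 6.1
tool_pos: [0.4545, 0.3248, 0.0302]
tcp_rot: [[0.986, 0.166, 0.002], [0.166, -0.986, 0.001], [0.002, -0.001, -1.0]]
wrist_force: [0.2, -0.0, -0.5]
finger_gap: 1.002
grasp_force: 0.0
```

Emit:
move_arm([
  [0.3,[0,0,0],[0,0,0]],
  [0.3,[0,0,0],[0,0,0]],
  [0.3,[0,0,0],[0,0,0]],
  [0.3,[0,0,0],[0,0,0]],
  [0.3,[0,0,0],[0,0,0]],
  [0.3,[0,0,0],[0,0,0]],
])

```text
time: 6.7
tool_pos: [0.4533, 0.3249, 0.0287]
tcp_rot: [[0.986, 0.167, 0.0], [0.167, -0.986, 0.0], [0.0, -0.0, -1.0]]
wrist_force: [-0.7, -0.0, 0.9]
finger_gap: 0.555
grasp_force: 30.0
```

Emit:
move_arm([
  [0.3,[0,0,-1],[0,0,0]],
  [0.3,[0,0,-2.5],[0,0,0]],
  [0.3,[0,0,-4],[0,0,0]],
  [0.3,[0,0,-4],[0,0,0]],
  [0.3,[0,0,-4],[0,0,0]],
  [0.3,[0,0,-4],[0,0,0]],
])

```text
time: 7.3
tool_pos: [0.453, 0.3247, 0.0683]
tcp_rot: [[0.986, 0.167, -0.0], [0.167, -0.986, -0.0], [-0.0, 0.0, -1.0]]
wrist_force: [-0.3, 0.1, -1.8]
finger_gap: 0.554
grasp_force: 30.0
```

Empty as well. I'll put it back and go to the box at (0.622, 0.237).

Emit:
move_arm([
  [0.3,[0,0,1.5],[0,0,0]],
  [0.3,[0,0,3],[0,0,0]],
  [0.3,[0,0,3.8],[0,0,0]],
  [0.3,[0,0,3.9],[0,0,0]],
  [0.3,[0,0,3.9],[0,0,0]],
  [1,[0,0,3.9],[0,0,0]],
  [1,[0,0,3.9],[0,0,0]],
  [1,[0,0,3.9],[0,0,0]],
  [1,[0,0,3.9],[0,0,0]],
  [1,[0,0,-1],[0,0,0]],
  [1,[0,0,-5],[0,0,0]],
  [1,[0,0,-5],[0,0,0]],
])

```text
time: 8.5
tool_pos: [0.4573, 0.3272, 0.126]
tcp_rot: [[0.986, 0.167, 0.01], [0.167, -0.986, 0.006], [0.011, -0.004, -1.0]]
wrist_force: [1.0, -0.5, 0.9]
finger_gap: 0.994
grasp_force: 0.0
```

Emit:
move_arm([
  [1,[0,0,0],[0,0,0]],
  [1,[0,0,0],[0,0,0]],
])

```text
time: 8.7
tool_pos: [0.4526, 0.3244, 0.1174]
tcp_rot: [[0.986, 0.167, -0.002], [0.167, -0.986, -0.001], [-0.002, 0.001, -1.0]]
wrist_force: [-0.1, -0.4, -0.2]
finger_gap: 1.002
grasp_force: 0.0
```

```bash
python3 -c "
from h import *
go((.622,.237,.12,-9.2),(.622,.237,.028,-9.2))"
```

```text
t 8.7 p [0.4526 0.3244 0.1174] F [-0.08 -0.38 -0.15] gap 1.002 grip 0.0
(0.622, 0.237, 0.12, -9.2) shift [15.25 11.44 -0.28] turn [0.001 0.002 0.328] rows>= 3.8
(0.622, 0.237, 0.028, -9.2) shift [15.26 11.44  8.92] turn [0.001 0.002 0.328] rows>= 4.2
```

Emit:
move_arm([
  [1,[15.3,11.4,0],[0,0,0.328]],
  [1,[15.3,11.4,0],[0,0,0.328]],
  [1,[15.3,11.4,0],[0,0,0.328]],
  [1,[15.3,11.4,0],[0,0,0.328]],
  [1,[15.3,11.4,0],[0,0,0.328]],
  [1,[15.3,11.4,0],[0,0,0.328]],
  [1,[15.3,11.4,3],[0,0,0.328]],
  [1,[15.3,11.4,6],[0,0,0.328]],
  [1,[15.3,11.4,8.5],[0,0,0.328]],
  [1,[15.3,11.4,9],[0,0,0.328]],
  [1,[15.3,11.4,9],[0,0,0.328]],
  [1,[15.3,11.4,9],[0,0,0.328]],
])

```text
time: 9.9
tool_pos: [0.6236, 0.2388, 0.0301]
tcp_rot: [[0.987, -0.159, 0.002], [-0.159, -0.987, 0.001], [0.001, -0.001, -1.0]]
wrist_force: [1.4, 0.1, 0.8]
finger_gap: 0.998
grasp_force: 0.0
```

Emit:
move_arm([
  [0.3,[0,0,0],[0,0,0]],
  [0.3,[0,0,0],[0,0,0]],
  [0.3,[0,0,0],[0,0,0]],
  [0.3,[0,0,0],[0,0,0]],
  [0.3,[0,0,0],[0,0,0]],
  [0.3,[0,0,0],[0,0,0]],
])

```text
time: 10.5
tool_pos: [0.6232, 0.2379, 0.0287]
tcp_rot: [[0.987, -0.16, -0.0], [-0.16, -0.987, -0.0], [-0.0, 0.0, -1.0]]
wrist_force: [-0.4, 0.0, 1.7]
finger_gap: 0.557
grasp_force: 30.0
```

Emit:
move_arm([
  [0.3,[0,0,-1],[0,0,0]],
  [0.3,[0,0,-2.5],[0,0,0]],
  [0.3,[0,0,-4],[0,0,0]],
  [0.3,[0,0,-4],[0,0,0]],
  [0.3,[0,0,-4],[0,0,0]],
  [0.3,[0,0,-4],[0,0,0]],
])

```text
time: 11.1
tool_pos: [0.6229, 0.2379, 0.0682]
tcp_rot: [[0.987, -0.16, -0.001], [-0.16, -0.987, -0.0], [-0.001, 0.0, -1.0]]
wrist_force: [0.1, 1.1, -2.1]
finger_gap: 0.556
grasp_force: 30.0
```

Also empty (2.1 N). The last box at (0.601, 0.068) should be the loaded one.

Emit:
move_arm([
  [0.3,[0,0,1.5],[0,0,0]],
  [0.3,[0,0,3],[0,0,0]],
  [0.3,[0,0,3.8],[0,0,0]],
  [0.3,[0,0,3.9],[0,0,0]],
  [0.3,[0,0,3.9],[0,0,0]],
  [1,[0,0,3.9],[0,0,0]],
  [1,[0,0,3.9],[0,0,0]],
  [1,[0,0,3.9],[0,0,0]],
  [1,[0,0,3.9],[0,0,0]],
  [1,[0,0,-1],[0,0,0]],
  [1,[0,0,-5],[0,0,0]],
  [1,[0,0,-5],[0,0,0]],
])

```text
time: 12.3
tool_pos: [0.6278, 0.2394, 0.1272]
tcp_rot: [[0.987, -0.159, 0.012], [-0.159, -0.987, 0.004], [0.011, -0.005, -1.0]]
wrist_force: [0.4, -0.3, 1.6]
finger_gap: 0.996
grasp_force: 0.0
```

Emit:
move_arm([
  [1,[0,0,0],[0,0,0]],
  [1,[0,0,0],[0,0,0]],
])

```text
time: 12.5
tool_pos: [0.6224, 0.2378, 0.1174]
tcp_rot: [[0.987, -0.159, -0.002], [-0.159, -0.987, -0.0], [-0.002, 0.001, -1.0]]
wrist_force: [-0.5, 0.7, -0.7]
finger_gap: 1.005
grasp_force: 0.0
```

```bash
python3 -c "
from h import *
go((.601,.068,.12,22.8),(.601,.068,.028,22.8))"
```

```text
t 12.5 p [0.6224 0.2378 0.1174] F [-0.47  0.74 -0.73] gap 1.005 grip 0.0
(0.601, 0.068, 0.12, 22.8) shift [ 0.59 17.1  -0.25] turn [ 0.     0.002 -0.558] rows>= 3.4
(0.601, 0.068, 0.028, 22.8) shift [ 0.61 17.1   8.95] turn [ 0.     0.002 -0.558] rows>= 3.9
```

Emit:
move_arm([
  [1,[0.6,17.1,0],[0,0,-0.558]],
  [1,[0.6,17.1,0],[0,0,-0.558]],
  [1,[0.6,17.1,0],[0,0,-0.558]],
  [1,[0.6,17.1,0],[0,0,-0.558]],
  [1,[0.6,17.1,0],[0,0,-0.558]],
  [1,[0.6,17.1,0],[0,0,-0.558]],
  [1,[0.6,17.1,3],[0,0,-0.558]],
  [1,[0.6,17.1,6],[0,0,-0.558]],
  [1,[0.6,17.1,8.5],[0,0,-0.558]],
  [1,[0.6,17.1,9],[0,0,-0.558]],
  [1,[0.6,17.1,9],[0,0,-0.558]],
  [1,[0.6,17.1,9],[0,0,-0.558]],
])

```text
time: 13.7
tool_pos: [0.6028, 0.069, 0.0299]
tcp_rot: [[0.922, 0.388, 0.002], [0.388, -0.922, 0.0], [0.001, 0.0, -1.0]]
wrist_force: [-0.1, 0.1, 0.5]
finger_gap: 0.997
grasp_force: 0.0
```

Emit:
move_arm([
  [0.3,[0,0,0],[0,0,0]],
  [0.3,[0,0,0],[0,0,0]],
  [0.3,[0,0,0],[0,0,0]],
  [0.3,[0,0,0],[0,0,0]],
  [0.3,[0,0,0],[0,0,0]],
  [0.3,[0,0,0],[0,0,0]],
], squeeze=40)

```text
time: 14.3
tool_pos: [0.6018, 0.0683, 0.0287]
tcp_rot: [[0.922, 0.387, -0.0], [0.387, -0.922, 0.0], [0.0, -0.0, -1.0]]
wrist_force: [-0.4, 0.0, 0.4]
finger_gap: 0.556
grasp_force: 40.0
```

Emit:
move_arm([
  [0.3,[0,0,-1],[0,0,0]],
  [0.3,[0,0,-2.5],[0,0,0]],
  [0.3,[0,0,-4],[0,0,0]],
  [0.3,[0,0,-4],[0,0,0]],
  [0.3,[0,0,-4],[0,0,0]],
  [0.3,[0,0,-4],[0,0,0]],
])

```text
time: 14.9
tool_pos: [0.6014, 0.0682, 0.0682]
tcp_rot: [[0.922, 0.387, -0.001], [0.387, -0.922, 0.0], [-0.001, -0.0, -1.0]]
wrist_force: [-0.1, 0.5, -5.2]
finger_gap: 0.555
grasp_force: 40.0
```

```bash
python3 -c "
from h import *
c,p,d=cam('scene');cv2.imwrite('pics/scene1.png',p)
go((.601,.068,.24,22.8),(.550,-.29,.24,4.5),(.550,-.29,.121,4.5))"
```

```text
t 14.95 p [0.6012 0.0682 0.0679] F [ 0.13  0.12 -6.  ] gap 0.559 grip 40.0
(0.601, 0.068, 0.24, 22.8) shift [ -0.05  -0.   -17.21] turn [-0.     0.001 -0.   ] rows>= 3.4
(0.55, -0.29, 0.24, 4.5) shift [-18.62  31.03 -17.2 ] turn [-0.     0.001  0.319] rows>= 8.0
(0.55, -0.29, 0.121, 4.5) shift [-18.6   31.03  -5.3 ] turn [-0.     0.001  0.319] rows>= 7.3
```

View pics/scene1.png

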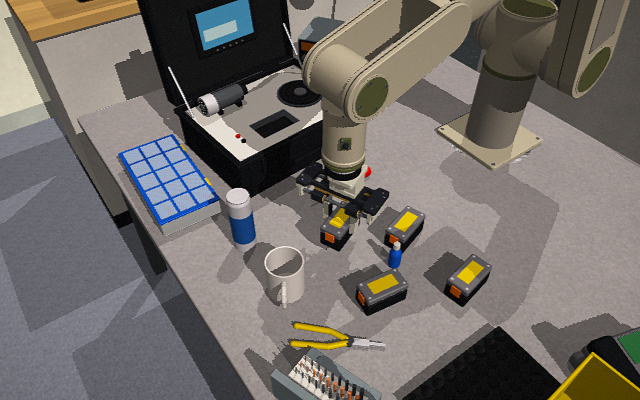

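It's the heavy one (about 6 N). The scene shows it held at (337,230), the other three standing where they were and the glue upright at (395,255). Next: lift it and carry it over the bay.

Emit:
move_arm([
  [0.3,[0,0,-3],[0,0,0]],
  [0.3,[0,0,-7],[0,0,0]],
  [0.3,[0,0,-11],[0,0,0]],
  [0.3,[0,0,-15],[0,0,0]],
  [0.3,[0,0,-17.2],[0,0,0]],
  [0.3,[-2,3.1,-17.2],[0,0,0.03]],
  [0.3,[-4,6.5,-17.2],[0,0,0.06]],
  [0.3,[-6,10,-17.2],[0,0,0.1]],
  [0.3,[-8,13.4,-17.2],[0,0,0.14]],
  [0.3,[-10,16.8,-17.2],[0,0,0.18]],
  [0.3,[-12,20,-17.2],[0,0,0.22]],
  [0.3,[-14,23.3,-17.2],[0,0,0.26]],
])

```text
time: 16.15
tool_pos: [0.5622, -0.2021, 0.2396]
tcp_rot: [[0.991, 0.136, -0.001], [0.136, -0.991, 0.001], [-0.001, -0.001, -1.0]]
wrist_force: [1.3, -0.5, -4.6]
finger_gap: 0.556
grasp_force: 40.0
```

```bash
python3 -c "
from h import *
go((.550,-.29,.24,4.5))"
```

```text
t 16.15 p [ 0.5622 -0.2021  0.2396] F [ 1.29 -0.49 -4.58] gap 0.556 grip 40.0
(0.55, -0.29, 0.24, 4.5) shift [-2.4   8.54 -0.04] turn [-0.001  0.001  0.058] rows>= 1.8
```

Emit:
move_arm([
  [0.3,[-0.8,2.9,0],[0,0,0.03]],
  [0.3,[-1.6,5.8,0],[0,0,0.058]],
  [0.3,[-2.4,8.5,0],[0,0,0.058]],
  [0.3,[-2.4,8.5,0],[0,0,0.058]],
  [0.3,[-2.4,8.5,0],[0,0,0.058]],
  [0.3,[-2.4,8.5,2.5],[0,0,0.058]],
  [0.3,[-2.4,8.5,5],[0,0,0.058]],
  [0.3,[-2.4,8.5,7],[0,0,0.058]],
  [0.3,[-2.4,8.5,8],[0,0,0.058]],
  [0.3,[-2.4,8.5,8],[0,0,0.058]],
  [0.3,[-2.4,8.5,8],[0,0,0.058]],
])

```text
time: 17.25
tool_pos: [0.5514, -0.288, 0.1615]
tcp_rot: [[0.997, 0.08, 0.001], [0.08, -0.997, -0.0], [0.001, 0.0, -1.0]]
wrist_force: [1.6, -0.8, -4.8]
finger_gap: 0.557
grasp_force: 40.0
```

```bash
python3 -c "
from h import *
go((.550,-.29,.1215,4.5))
c,p,d=cam('wrist');c2,p2,d2=cam('top')
cv2.imwrite('pics/w.png',np.vstack([cv2.resize(p,(480,300)),cv2.resize(p2[150:310,390:550],(480,300),interpolation=2)[:, :]]))"
```

```text
t 17.25 p [ 0.5514 -0.288   0.1615] F [ 1.56 -0.79 -4.84] gap 0.557 grip 40.0
(0.55, -0.29, 0.1215, 4.5) shift [-0.16  0.18  4.  ] turn [ 0.    -0.001  0.002] rows>= 0.8
```

View pics/w.png

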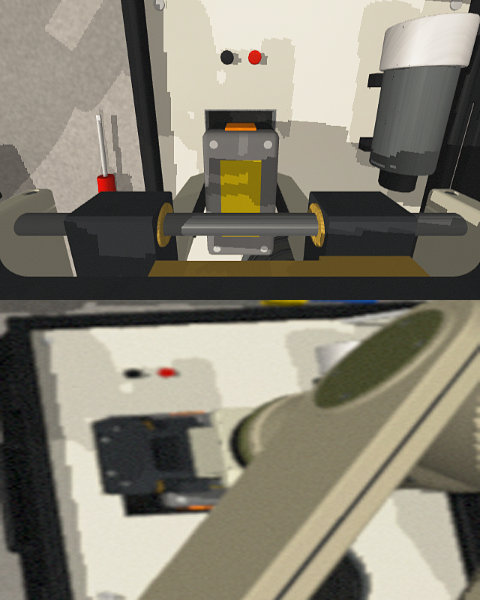

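The wrist view shows the box lid (x 205–275) lined up with the bay (x 206–276). The top view shows the dark bay under the gripper. Now lower slowly.

Emit:
move_arm([
  [0.3,[-0.2,0.2,0.5],[0,0,0]],
  [0.3,[-0.2,0.2,1.2],[0,0,0]],
  [0.3,[-0.2,0.2,1.9],[0,0,0]],
  [0.3,[-0.2,0.2,2.5],[0,0,0]],
  [0.3,[-0.2,0.2,3.0],[0,0,0]],
  [0.3,[-0.2,0.2,3.4],[0,0,0]],
  [0.3,[-0.2,0.2,3.7],[0,0,0]],
  [0.3,[-0.2,0.2,3.8],[0,0,0]],
  [0.3,[-0.2,0.2,3.8],[0,0,0]],
  [0.3,[-0.2,0.2,3.8],[0,0,0]],
])

```text
time: 18.35
tool_pos: [0.5493, -0.2906, 0.123]
tcp_rot: [[0.997, 0.08, 0.0], [0.08, -0.997, -0.0], [0.0, 0.0, -1.0]]
wrist_force: [0.2, 0.6, -5.0]
finger_gap: 0.555
grasp_force: 40.0
```

Still hanging freely at 0.123. I'll go down the last 2 mm until the floor takes the weight.

Emit:
move_arm([
  [0.3,[0,0,0.1],[0,0,0]],
  [0.3,[0,0,0.15],[0,0,0]],
  [0.3,[0,0,0.2],[0,0,0]],
  [0.3,[0,0,0.2],[0,0,0]],
  [0.3,[0,0,0.2],[0,0,0]],
])

```text
time: 18.85
tool_pos: [0.5494, -0.2906, 0.1218]
tcp_rot: [[0.997, 0.08, 0.001], [0.08, -0.997, -0.001], [0.001, 0.001, -1.0]]
wrist_force: [-4.5, 2.4, 6.2]
finger_gap: 0.556
grasp_force: 40.0
```

The floor has taken the weight. Release and rise.

Emit:
move_arm([
  [0.85,[0,0,0],[0,0,0]],
  [0.85,[0,0,0],[0,0,0]],
  [0.85,[0,0,0],[0,0,0]],
  [0.85,[0,0,0],[0,0,0]],
  [0.85,[0,0,-1.5],[0,0,0]],
  [0.85,[0,0,-4.5],[0,0,0]],
  [0.85,[0,0,-8],[0,0,0]],
  [0.85,[0,0,-12],[0,0,0]],
  [0.85,[0,0,-12],[0,0,0]],
  [0.85,[-6,-17,-14],[0,0,0]],
  [0.85,[-12,-30,-14],[0,0,0]],
  [0.85,[-12,-30,-14],[0,0,0]],
])

```text
time: 20.05
tool_pos: [0.4831, -0.1548, 0.252]
tcp_rot: [[0.997, 0.079, 0.001], [0.079, -0.997, 0.0], [0.001, 0.0, -1.0]]
wrist_force: [-0.1, 1.2, 0.6]
finger_gap: 0.851
grasp_force: 0.0
```

Emit:
move_arm([
  [0.85,[-8,-24,0],[0,0,0]],
  [0.85,[-8,-24,0],[0,0,0]],
  [0.85,[-8,-24,0],[0,0,0]],
  [0.85,[-8,-24,0],[0,0,0]],
  [0.85,[-8,-24,0],[0,0,0]],
  [0.85,[-8,-24,0],[0,0,0]],
  [0.85,[-8,-24,0],[0,0,0]],
  [0.85,[-8,-24,0],[0,0,0]],
  [0.85,[-8,-24,0],[0,0,0]],
  [0.85,[-8,-24,0],[0,0,0]],
])

```text
time: 21.05
tool_pos: [0.3854, 0.0757, 0.2513]
tcp_rot: [[0.997, 0.077, -0.0], [0.077, -0.997, -0.0], [-0.0, 0.0, -1.0]]
wrist_force: [-0.1, 1.1, 0.0]
finger_gap: 0.851
grasp_force: 0.0
```

```bash
python3 - <<'E'
from h import *
go()
c,p,d=cam('top');X=pts(c,d);cv2.imwrite('pics/top1.png',p)
for u,v,lo,hi in[(208,205,.046,.066),(164,280,.046,.066),(247,275,.046,.066),(444,237,.140,.158)]:
    m=((X[...,2]>lo)&(X[...,2]<hi)&(d>0)).astype(np.uint8)
    n,l=cv2.connectedComponents(m);k=l[v,u];P=X[l==k]
    print(u,v,len(P),k,X[v,u])
    if k:
        r=cv2.minAreaRect((P[:,:2]*1000).astype(np.float32)); A=np.c_[P[:,:2],np.ones(len(P))];print(np.round(r[0]),np.round(r[1]),P[:,2].mean().round(4),'tilt',np.linalg.lstsq(A,P[:,2],rcond=None)[0][:2].round(3))
E
```

```text
t 21.05 p [0.3854 0.0757 0.2513] F [-0.13  1.14  0.05] gap 0.851 grip 0.0
208 205 1017 20 [0.61987574 0.23158887 0.05509142]
[621. 237.] [ 54. 102.] 0.0566 tilt [0.007 0.026]
164 280 1120 29 [0.45129545 0.31894772 0.05701867]
[452. 323.] [101.  53.] 0.0565 tilt [-0.002  0.036]
247 275 1064 28 [0.46398187 0.13725763 0.05701769]
[464. 137.] [102.  53.] 0.0565 tilt [-0.004  0.015]
444 237 1227 19 [ 0.54779622 -0.27773669  0.14729658]
[ 549. -290.] [101.  53.] 0.1495 tilt [-0.    -0.025]
```

View pics/top1.png

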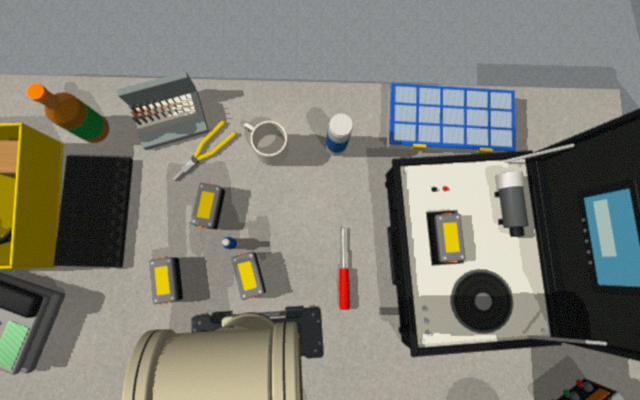

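The top view shows the loaded box in the bay at (449,237), flat with its lid at z 0.1495. The three empties are within about 3 mm of where they started, nothing else moved, and the arm is clear.

```bash
python3 -c "
from plant import env
print(env.job_done())"
```

```text
the job is handed in; nothing more can be done
None
```

The loaded box (about 0.5–0.6 kg, the one that stood at about x 0.60, y 0.07 m) now lies flat in the battery bay, about 1 mm from its centre by the top camera. The three empty boxes are back upright within about 3 mm of where they stood, and the job was handed in at about 21 s; the hand-in returned no verdict.

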